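Release the filter cassette with the pin tool

TASK

Take the orange pin tool out of its stand and use its pin to press down the recessed red release button of the bench dust filter. Keep the button held down with the pin all the way, without letting it rise, while you push the white cassette out with that same pin until it is fully out at its stop; then draw the pin out so that the button pops up and locks the cassette there, and put the tool upright back in its stand, fully down. Be gentle on the plastic and leave the jars and the tape roll where they are.

Things in the scene. Friction and masses are not known exactly. Their poses are not given: they have to be found in the camera images.
- filter_unit: bench dust filter fixed to the table: grey housing 130 (x) x 96 (y) x 48 mm high with a blue hood 64 mm high over its rear 40 mm, and a white cassette in its open channel. Origin: centre of the underside, on the table. The plastic bears no more than 18 N from the tool (downward press and side push added). Its own -x is the way the cassette slides out; z up.
- bore_mouth (a point): centre of the release bore at the level of the cassette's top face (50 mm above the table); moves with the cassette, 5 mm in front of the unit's origin when the cassette is in. The bore is round, 11 mm wide with a 3 mm chamfer round its mouth (17 mm wide at the top), upright, with walls 26 mm deep. In it sits the red button, 9.6 mm wide; its top lies somewhere between 4 and 18 mm below the mouth, differing from unit to unit and not measured: find it by feel.
- release (a joint): how far the button is pressed, m: 0 up, 0.0065 fully down at a rigid stop. Spring: starts to move at about 2.4 N and takes 7.6 N fully down (800 N/m). Up, its catch holds the cassette in a rack; it clears the rack only when pressed 4.5 mm or more, and drops in again every 9 mm of travel, and at the end, if the button rises. Do not load the cassette sideways before the button is down: the catch would bind.
- cassette (a joint): how far the cassette is out, m: 0 in, 0.0455 fully out at its rigid stop (from 0.0443 on, the catch can drop in and lock it there). Slides with about 2.5 N of friction and stays where it is left. The side of the bore is the surface to push on; the pin has 2.5 mm of play all round in the bore.
- pin_tool: pin tool, 106 mm long, 50 to 85 g, standing upright in the stand, pin down. Origin: tip of the pin; z along the tool up to the handle. Smooth, slippery steel pin 6 mm thick with a round tip from 0 to 45 mm; dark disc flange 22 mm wide from 45 to 48 mm; orange square handle 16 x 16 mm from 48 to 106 mm, sides along the tool's x and y.
- stand: dark wooden block 60 x 60 x 50 mm high, fixed to the table, with an upright hole 11 mm wide (2 mm chamfer) and 47 mm deep in the middle of its top, for the pin; the tool's flange rests on its top, so that the pin's tip is 5 mm above the table. Origin: centre of the underside, on the hole's axis.
- jar_gold: bystander: small glass jar with gold lid, 42 x 42 x 46 mm, origin at the centre of its underside
- jar_red: bystander: glass jar with black lid, 52 x 53 x 58 mm, origin at the centre of its underside
- tape_masking: bystander: yellow tape roll lying flat, 76 x 76 x 18 mm, origin at the centre of its underside
Mind the look-alikes: they are no part of the job. What is meant by the pin_tool is not green or yellow, and is the larger of those in its own colour.

How it is judged (in metres and radians):
On the way, in this order (a step that is already met when the one before it is completed fails the run):
1. the pin tool is lifted out of its stand (z of pin_tool in the frame of stand above 0.06 m), for 0.1 s.
2. the release button is pressed down with the tool, cassette still in (value of joint release above 0.004 m and contact force between pin_tool and filter_unit above 1.5 N and value of joint cassette below 0.012 m), for 0.1 s.
3. the cassette is fully out, the button still held down by the tool (value of joint cassette above 0.0435 m and value of joint release above 0.003 m and contact force between pin_tool and filter_unit above 1.5 N), for 0.1 s.
At the end, for the whole second after the job is handed in: The cassette is fully out (at least 43.5 mm), the button has popped up (within 1.5 mm), and the pin tool stands at rest in the stand's hole: tip within 6 mm of its axis and no more than 8 mm above the table (5 mm when seated), within 0.12 rad of upright (value of joint cassette above 0.0435 m and value of joint release below 0.0015 m and horizontal distance between pin_tool and stand below 0.006 m and z of pin_tool in the frame of stand below 0.008 m and angle between pin_tool's own z axis and vertical below 0.12 rad and linear speed of pin_tool below 0.02 m/s); the robot touches nothing.
It fails at once if the button rises while the cassette is part-way out (value of joint cassette between 0.006 and 0.04 m and value of joint release below 0.0015 m).
It fails at once if more than 18 N between the tool and the filter unit (contact force between pin_tool and filter_unit above 18 N).
It fails at once if the gripper forces the filter unit itself (over 10 N) (contact force between the fingers and filter_unit above 10 N).
It fails at once if a bystander is moved more than 20 mm (distance of any of jar_gold, jar_red, tape_masking from where it was at the start of the episode above 0.02 m).
It also fails if it takes over 70 s, if anything falls off the work surface, if the arm or the gripper's body presses on something with over 40 N, if the wrist force passes 120 N, or if a joint passes its speed limit or range.

ROBOT

A 7-joint arm with a two-finger parallel gripper is mounted at the origin on a cart in front of the work surface, level with it; the furniture and walls round the work are solid. World frame = base frame: x ahead of the robot, y to its left, z up, the work surface at z = 0. Lengths are in mm, angles in rad, forces in N, time in s.
With the tool pointing down it reaches from about 350 to 900 mm from the base axis. Payload 7.2 kg.
Tool frame: the origin (TCP) lies between the finger pads; the fingertips stand ahead of it and the grasp point (between the pads) lies 5 mm behind it (bot.tip_extent is the z of the fingertips in the tool frame, in mm); z points along the fingers, y is the direction in which the jaws open and shut (so a half turn about z gives the same grasp; the last joint's range is limited). The gripper opens to 85 mm and grips with 20 to 120 N. Pads are 22 mm wide; open, the fingers measure 114 mm over their backs; the gripper's body (76 mm by 85 mm) begins 54 mm behind the grasp point. The pads swing forward as they close: fully open they stand 13 mm farther back than shut.
Start: joints at [-1.219, 0.411, -0.013, 1.596, 0.006, 1.134, -0.082], TCP at [254.745, 570.73, 245.297] pointing down, gripper open.
Joint ranges: [-2.95, 2.95], [-0.29, 1.99], [-1.47, 1.44], [0.14, 2.54], [-1.03, 4.17], [0.13, 1.85], [-2.86, 2.86]. Speed limits (rad/s): [2.39, 2.39, 3.01, 3.01, 3.14, 3.14, 3.14].

INTERFACE

Orientations are given as a unit quaternion [x, y, z, w].
In Python, from cell import bot, eyes, workorder gives the robot as it stands.
- The arm moves only by the tool arm_command, never from a script. Its argument "moves" is a list of rows, each a list of 6 numbers: the shift along the tool's x, y, z in mm, then the turn, a rotation vector about the tool's x, y, z in degrees. In form: [[x, y, z, wx, wy, wz], ...]. A call has 1 to 10 rows; each row is the pose to reach, as a shift and turn from the pose commanded when the call began, along the tool's axes at that moment; what a row does not reach only later rows make up. A row lasts 1/8 s, in which the tool goes at most 62.5 mm and 10.7 degrees, less where a joint would pass 70% of its speed; a pose out of reach is approached as far as the arm can. A call with a gripper value outside its range is refused whole. "claw" is the opening, from -1 (shut) to 1 (fully open), so that 0 is half open, set as the call begins (left out, the last holds). The fingers move at their own pace and stop on an object; "grip_force" is the grip in N (left out, the last holds). Time passes only in rows, so rows that repeat a pose let the fingers close. It gives the time, the measured TCP pose, the force and the opening at its end, in the units of the state.
- bot.sense(): the state, without advancing time (a new reading comes with each control period).
- eyes.capture(name): name is "scene" or "side" or "wrist"; returns the picture (420x560x3 uint8, red, green, blue); there is no depth.
- eyes.get_calibration(name): a dict with "fx", "fy", "cx", "cy" (pixels), "R" (3x3) and "t" (3): a world point X has camera coordinates R X + t. Camera axes: x right, y down, z forward; pixel columns grow to the right and rows downward; lengths in mm; the calibration is good to about 2 mm. The wrist camera is an equidistant fisheye: a pixel r from the principal point sees the ray r / f radians off the axis. A picture is of the moment at which its call begins: read the wrist's pose just before it. get_calibration takes no time and is no camera call; for the wrist camera it gives the pose at the moment of the call.
- workorder.finish_job(): hands the job in, once; it reports no verdict.
The state is a dict: "time_s": time; "q": joint angles; "joint_vel": joint speeds; "joint_torque": joint torques, N m; "tool_pos": TCP position; "tcp_rot": TCP orientation; "contact_force": force on the tool from outside, world axes, zero at the start; "wrist_torque": the same for the moment, N m; "finger_gap": finger opening in mm.
Only numpy, scipy, OpenCV 4.12 (cv2) and the standard library are available. Lean on these libraries where they do the work, as an engineer would, in place of code of your own. Each camera call takes 0.05 s, during which the arm holds its last target. There are 200 camera calls.

## Working session

There is one attempt and no reset: what is moved stays moved. The work goes in short steps, Python scripts to look and compute and a tool call to move; the robot and the scene stay as the last step left them, time stands still between calls to the robot, and variables do not carry over. Pictures are saved under pics/ and viewed, about 8 in all and at most 12, crops included, and the job is handed in when it is done.

Besides the shell and the picture viewer there is one more tool, called after "Request:" in YAML: its name, and indented under it one key for each argument. arm_command: Moves the arm, as the interface text tells. Its arguments: {"type":"object","properties":{"moves":{"type":"array"},"claw":{"type":"number"},"grip_force":{"type":"number"}},"required":["moves"]}

```bash
mkdir -p pics; ls
python3 - <<'E'
from cell import bot,eyes,workorder
import cv2,numpy as np
s=bot.sense();print(s,bot.tip_extent)
for n in("scene","side","wrist"):
    c=eyes.get_calibration(n);print(n,{k:np.round(v,3).tolist() for k,v in c.items()})
    cv2.imwrite(f"pics/{n}0.png",eyes.capture(n)[:,:,::-1])
E
```

```text
pics
{'time_s': 0.0, 'q': array([-1.21919135,  0.41190912, -0.01272905,  1.59707516,  0.00558788,
        1.13431921, -0.08222837]), 'joint_vel': array([-0.00021253, -0.00031164, -0.00057876,  0.00014471,  0.00039724,
       -0.00040402, -0.0004254 ]), 'joint_torque': array([-7.49082556e-04, -6.00633287e+01,  6.82154987e-01, -2.99394196e+01,
        1.39794211e-02,  1.09245823e-02, -2.12126048e-05]), 'tool_pos': array([254.56202895, 570.26451179, 244.43449099]), 'tcp_rot': array([ 2.08361078e-01,  9.78051614e-01, -8.28404575e-04, -1.24517352e-04]), 'contact_force': array([-0.59091913, -0.04333636,  0.03353528]), 'wrist_torque': array([-0.01562418,  0.04679321, -0.01602604]), 'finger_gap': 85.32321893849681} 14.0
scene {'fx': 507.769, 'fy': 507.769, 'cx': 276.896, 'cy': 221.83, 'R': [[0.905, -0.424, 0.023], [-0.211, -0.498, -0.841], [0.368, 0.757, -0.54]], 't': [-407.866, 187.021, 982.531]}
side {'fx': 453.486, 'fy': 453.486, 'cx': 282.803, 'cy': 206.823, 'R': [[-0.992, -0.128, -0.002], [-0.059, 0.473, -0.879], [0.114, -0.872, -0.477]], 't': [489.808, 59.203, 917.833]}
wrist {'fx': 325.192, 'fy': 325.192, 'cx': 280.443, 'cy': 211.746, 'R': [[0.408, 0.913, -0.003], [0.879, -0.391, 0.272], [0.248, -0.113, -0.962]], 't': [-624.315, -35.038, 380.075]}
```

View pics/scene0.png

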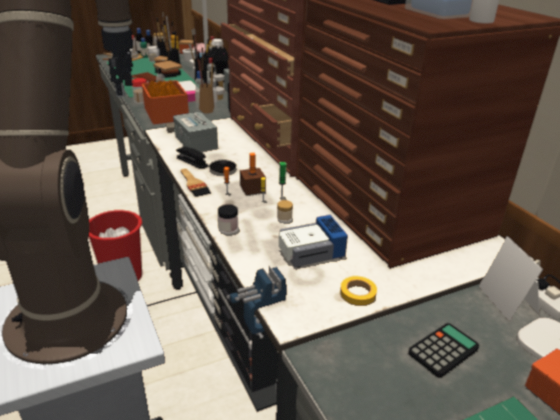

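View pics/side0.png

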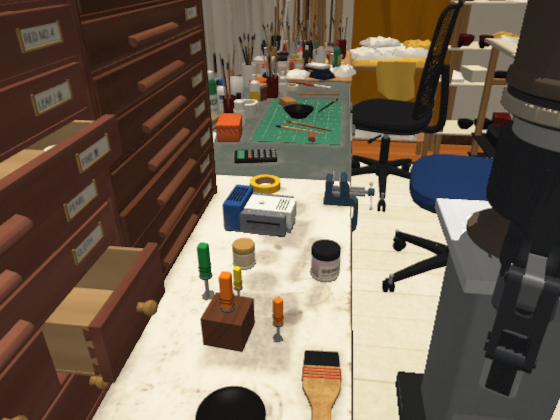

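Scene: stand at ~(252,181) with the orange tool at ~(252,160), filter at ~(310,242), blue hood ~(332,236). Side: tool at ~(226,290), stand ~(228,322), filter ~(268,212). A small orange tool stands at (278,310), so it's the look-alike.

```bash
cat > h.py <<'E'
import numpy as np,cv2
from scipy.spatial.transform import Rotation as Rn
from cell import bot,eyes
def ray(c,uv,fish=False):
    d=np.array([(uv[0]-c['cx'])/c['fx'],(uv[1]-c['cy'])/c['fy']])
    R=np.array(c['R']);t=np.array(c['t'])
    if fish:
        r=np.linalg.norm(d);v=np.r_[d/max(r,1e-9)*np.sin(r),np.cos(r)]
    else: v=np.r_[d,1]
    return -R.T@t,R.T@(v/np.linalg.norm(v))
def plane(c,uv,z,fish=False):
    o,d=ray(c,uv,fish);return o+d*(z-o[2])/d[2]
def two(r1,r2):
    A=np.stack([r1[1],-r2[1]],1);k=np.linalg.lstsq(A,r2[0]-r1[0],rcond=None)[0]
    p,q=r1[0]+k[0]*r1[1],r2[0]+k[1]*r2[1];return (p+q)/2,np.linalg.norm(p-q)
def blobs(img,lo,hi,amin=20):
    m=cv2.inRange(cv2.cvtColor(img,cv2.COLOR_RGB2HSV),lo,hi)
    n,l,s,c=cv2.connectedComponentsWithStats(m)
    return m,[(s[i].tolist(),c[i].round(1).tolist()) for i in range(1,n) if s[i][4]>=amin]
E
python3 - <<'E'
from h import *
C={n:eyes.get_calibration(n) for n in("scene","side")}
I={n:cv2.imread(f"pics/{n}0.png")[:,:,::-1].copy() for n in C}
roi={"scene":(200,120,380,300),"side":(180,160,360,360)}
for n in C:
    for nm,lo,hi in(("orange",(4,180,120),(14,255,255)),("blue",(100,120,40),(120,255,255))):
        for s,c in blobs(I[n],lo,hi)[1]:
            x0,y0,x1,y1=roi[n]
            if x0<c[0]<x1 and y0<c[1]<y1: print(n,nm,s,c,plane(C[n],c,82 if nm=="orange" else 40).round(0))
print(two(ray(C["scene"],(252.,161)),ray(C["side"],(226,290))))
# zoom of both around filter and stand
a=cv2.resize(I["scene"][140:275,220:360],None,fx=2.8,fy=4.2,interpolation=3)
b=cv2.resize(I["side"][175:245,215:305],(400,311),interpolation=3)
w=cv2.imread("pics/wrist0.png")[:,:,::-1]
x=np.zeros((600,800,3),np.uint8)
x[:567,:392]=a;x[:311,400:]=b;x[311:600,400:785]=cv2.resize(w,(385,289))
cv2.imwrite("pics/m1.png",x[:,:,::-1])
E
```

```text
scene orange [251, 154, 3, 13, 39] [252.0, 160.0] [537. 352.  82.]
scene orange [224, 167, 5, 11, 37] [226.1, 171.1] [448. 316.  82.]
scene blue [317, 216, 30, 41, 587] [333.5, 234.5] [593.  -3.  40.]
side orange [219, 273, 14, 27, 270] [225.7, 287.4] [532. 336.  82.]
side orange [273, 298, 10, 20, 150] [278.0, 308.4] [452. 371.  82.]
side orange [221, 304, 12, 5, 47] [226.0, 306.0] [522. 375.  82.]
side orange [274, 318, 9, 7, 29] [278.4, 321.9] [448. 396.  82.]
side blue [224, 185, 29, 45, 683] [236.2, 205.1] [590.  15.  40.]
(array([531.79510281, 342.40847515,  83.34768492]), np.float64(3.475112181551849))
```

View pics/m1.png

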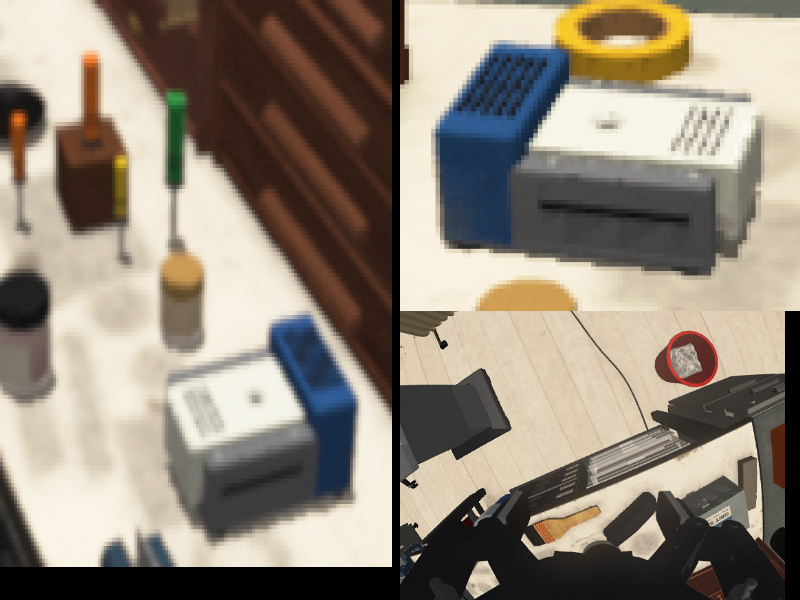

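Run:
```python
from h import *
C={n:eyes.get_calibration(n) for n in("scene","side")}
print("bore",two(ray(C["scene"],(311.2,234.6)),ray(C["side"],(261.6,202.5))))
P=lambda n,x,y:plane(C[n],((x/2.8+220,y/4.2+140) if n=="scene" else ((x-400)*.225+215,y*.2251+175)),48).round(1)
# housing front wall top edge (side) and (scene)
print(P("side",520,160),P("side",716,182),P("scene",210,463),P("scene",312,433))
# stand top corners
for p in((58,140),(85,163),(126,145),(98,118)): print(P("scene",*p))
s=bot.sense();R=Rn.from_quat(s['tcp_rot']);M=R.as_matrix();print(M.round(3))
tgt=np.array([532,343,230.]);print("shift tool",M.T@(tgt-s['tool_pos']))
```

```text
bore (array([538.63116518,   8.07224667,  46.52932117]), np.float64(2.6408089267286634))
[569.8  53.2  48. ] [479.2  62.2  48. ] [477.6 -32.8  48. ] [564.7 -40.8  48. ]
[503.  351.1  48. ]
[515.3 311.   48. ]
[562.3 318.8  48. ]
[552.2 365.6  48. ]
[[-0.913  0.408 -0.   ]
 [ 0.408  0.913 -0.001]
 [-0.    -0.001 -1.   ]]
shift tool [-345.99977105  -94.61219073   14.80097495]
```

Request:
arm_command:
  moves:
    - [-43, -12, 2, 0, 0, 0]
    - [-92, -25, 4, 0, 0, 0]
    - [-141, -38, 6, 0, 0, 0]
    - [-190, -52, 8, 0, 0, 0]
    - [-239, -65, 10, 0, 0, 0]
    - [-288, -78, 12, 0, 0, 0]
    - [-330, -90, 15, 0, 0, 0]
    - [-346, -95, 15, 0, 0, 0]
    - [-346, -95, 15, 0, 0, 0]
    - [-346, -95, 15, 0, 0, 0]
  claw: 0.2

```text
time_s: 1.4
tool_pos: [530.4, 344.8, 230.2]
tcp_rot: [0.207, 0.978, 0.0, -0.001]
contact_force: [-0.4, 0.7, 0.4]
finger_gap: 51.4
```

Run:
```python
from h import *
s=bot.sense();c=eyes.get_calibration("wrist");im=eyes.capture("wrist")
print(s['tool_pos'],s['contact_force'],s['finger_gap'],"cam",(-np.array(c['R']).T@c['t']).round(1))
np.savez("w1.npz",im=im,**c)
cv2.imwrite("pics/w1.png",cv2.resize(im,(800,600),interpolation=3)[:,:,::-1])
m,b=blobs(im,(3,170,100),(16,255,255),30)
for q in b: print(q,plane(c,q[1],111,True).round(1))
```

```text
[530.44363929 344.79086302 230.20612618] [-0.39495115  0.69149934  0.43251261] 51.36565401496348 cam [466.9 373.5 359.4]
([273, 25, 23, 40, 72], [284.2, 44.5]) [412.5 400.5 111. ]
([269, 27, 22, 40, 71], [279.6, 45.9]) [412.1 396.9 111. ]
([265, 29, 22, 40, 74], [275.7, 48.5]) [412.8 393.4 111. ]
([261, 31, 22, 40, 69], [271.8, 51.0]) [413.5 389.9 111. ]
([239, 118, 15, 15, 150], [245.8, 125.0]) [457.7 348.6 111. ]
([264, 190, 22, 34, 539], [274.7, 207.7]) [525.9 342.2 111. ]
([0, 395, 15, 25, 183], [5.6, 409.0]) [ 668.2 -259.8  111. ]
```

View pics/w1.png

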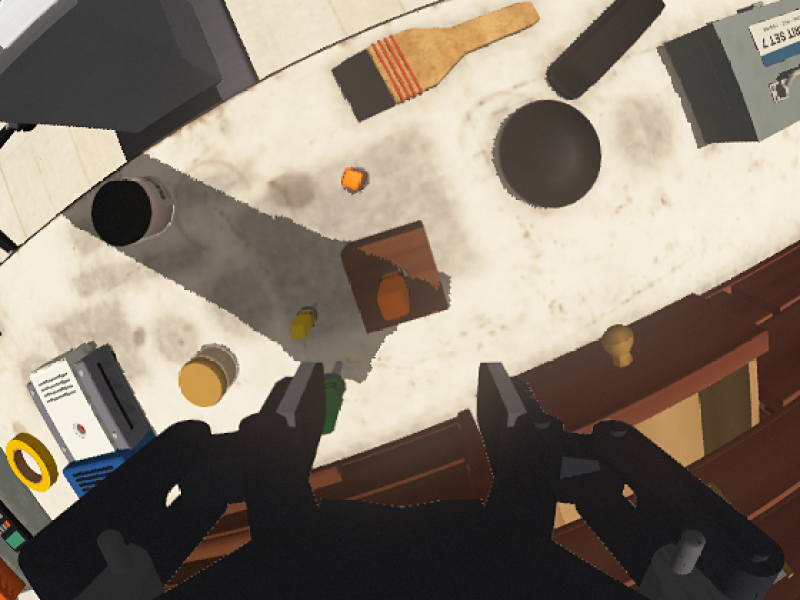

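Run:
```python
from h import *
d=np.load("w1.npz");im=d['im'];c={k:d[k] for k in('fx','fy','cx','cy','R','t')}
a=cv2.resize(im[150:240,230:330],(660,594),interpolation=3)
a=cv2.convertScaleAbs(a,alpha=1.6,beta=10)
cv2.imwrite("pics/m2.png",a[:,:,::-1])
for p in((342,242),(421,222),(447,303),(367,332)): print(plane(c,(p[0]/1.4286,p[1]/1.4286),50,True).round(1))
b=plane(c,(80/1.4286,430/1.4286),50,True);print("bore",b.round(1))
print(plane(c,(204/1.4286,383/1.4286),46,True).round(1),"gold",plane(c,(121/1.4286,212/1.4286),58,True).round(1),"redjar")
print(plane(c,(301/1.4286,327/1.4286),60,True).round(1),"yel",plane(c,(332/1.4286,395/1.4286),80,True).round(1),"green")
```

```text
[491.7 319.   50. ]
[501. 373.  50.]
[559.9 367.2  50. ]
[556.7 307.4  50. ]
bore [538.1   9.7  50. ]
[545.  167.3  46. ] gold [398. 179.  58.] redjar
[532.1 269.   60. ] yel [579.4 272.6  80. ] green
```

View pics/m2.png

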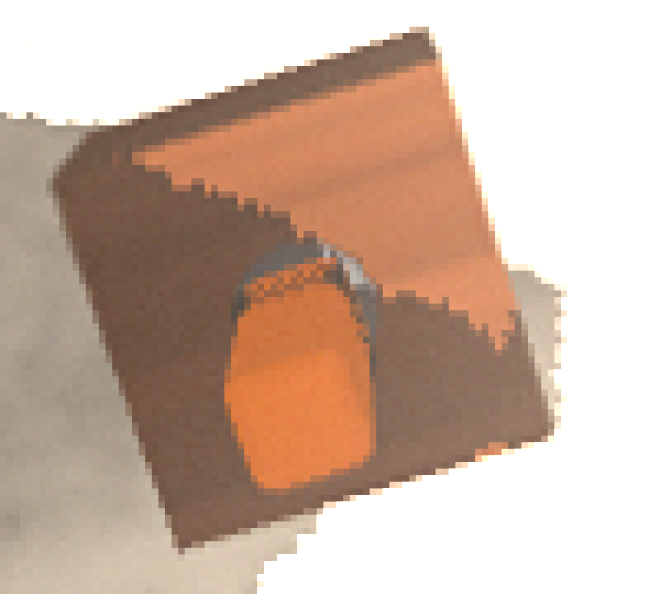

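Run:
```python
from h import *
d=np.load("w1.npz");c={k:d[k] for k in('fx','fy','cx','cy','R','t')}
f=lambda p,z:plane(c,(p[0]/6.6+230,p[1]/6.6+150),z,True)[:2]
for nm,ps,z in(("stand",((55,188),(438,62),(550,435),(180,550)),50),("handle",((228,388),(338,348),(372,462),(262,490)),111)):
    q=np.array([f(p,z) for p in ps]);e=np.roll(q,-1,0)-q
    print(nm,q.mean(0).round(1),np.linalg.norm(e,axis=1).round(1),(np.degrees(np.arctan2(e[:,1],e[:,0]))%90).round(1))
s=bot.sense();M=Rn.from_quat(s['tcp_rot']).as_matrix();print(np.degrees(np.arctan2(M[1,1],M[0,1])),s['q'].round(2))
```

```text
stand [531.5 340.2] [59.  58.9 59.1 58.8] [84.3 83.4 84.2 83.3]
handle [530.9 340.6] [14.1 14.8 13.8 13.5] [86.6 82.3 81.  83.2]
66.11273492694384 [-0.72  0.44  0.1   1.6  -0.05  1.11  0.54]
```

Run:
```python
from h import *
d=np.load("w1.npz");c={k:d[k] for k in('fx','fy','cx','cy','R','t')}
S=eyes.get_calibration("side")
print("knob",two(ray(c,(434,238),True),ray(S,(148,307))))
print("cab base",plane(c,(470/1.4286,415/1.4286),0,True), plane(c,(590/1.4286,340/1.4286),0,True))
s=bot.sense();R=Rn.from_quat(s['tcp_rot']);M=R.as_matrix()
y=np.radians(-6.5);t=np.array([[0,np.cos(y),0],[0,np.sin(y),0],[0,0,-1.]]);t[:,0]=np.cross(t[:,1],t[:,2])
print("turn",np.degrees(Rn.from_matrix(M.T@t).as_rotvec()))
for z in(140,77):print(z,M.T@(np.array([531.2,340.4,z])-s['tool_pos']))
```

```text
knob (array([593.27982126, 450.11662295, 137.00368171]), np.float64(0.608999659166666))
cab base [679.22900008 346.45706159   0.        ] [657.56531721 469.75731061   0.        ]
turn [-1.45891764e-02 -7.34799926e-02  7.26127418e+01]
140 [-2.66754369 -3.85264859 90.31980091]
77 [ -2.73725835  -3.88527055 153.31975389]
```

Request:
arm_command:
  moves:
    - [0, 0, 0, 0, 0, 10]
    - [0, 0, 10, 0, 0, 20]
    - [0, 0, 20, 0, 0, 30]
    - [-1, -1, 30, 0, 0, 40]
    - [-2, -2, 45, 0, 0, 50]
    - [-2.7, -3.9, 60, 0, 0, 60]
    - [-2.7, -3.9, 75, 0, 0, 68]
    - [-2.7, -3.9, 90, 0, 0, 72.6]
    - [-2.7, -3.9, 90, 0, 0, 72.6]
    - [-2.7, -3.9, 90, 0, 0, 72.6]
  claw: 0

```text
time_s: 2.7
tool_pos: [532.5, 339.3, 140.9]
tcp_rot: [0.746, 0.666, 0.0, -0.0]
contact_force: [0.4, 0.5, 0.4]
finger_gap: 42.9
```

Run:
```python
from h import *
s=bot.sense();c=eyes.get_calibration("wrist");im=eyes.capture("wrist")
M=Rn.from_quat(s['tcp_rot']).as_matrix()
print(s['tool_pos'],s['finger_gap'],s['q'].round(2),np.degrees(np.arctan2(M[1,1],M[0,1])))
print("to grasp",M.T@(np.array([531.2,340.4,77])-s['tool_pos']))
np.savez("w2.npz",im=im,**c)
R=np.array(c['R']);
def proj(X):
    v=R@X+np.array(c['t']);r=np.hypot(v[0],v[1]);a=np.arctan2(r,v[2]);return (c['cx']+c['fx']*a*v[0]/r,c['cy']+c['fy']*a*v[1]/r)
u=proj(np.array([531.2,340.4,111.]));print(u)
x,y=int(u[0]),int(u[1]);y0=max(0,y-75);x0=max(0,x-100)
k=im[y0:y0+150,x0:x0+200].copy();k=cv2.resize(cv2.convertScaleAbs(k,alpha=1.4,beta=10),None,fx=4,fy=4,interpolation=3)
print(x0,y0);cv2.drawMarker(k,(int((u[0]-x0)*4),int((u[1]-y0)*4)),(0,255,0),0,20,1)
cv2.imwrite("pics/m3.png",k[:,:,::-1])
```

```text
[532.52831567 339.32389178 140.9341047 ] 42.91834027249056 [-0.9   0.54  0.36  1.71 -0.23  0.94 -0.56] -6.467966580778768
to grasp [ 0.87083916 -1.45967482 63.93436606]
(np.float64(279.18550409582264), np.float64(254.5957730819366))
179 179
```

View pics/m3.png

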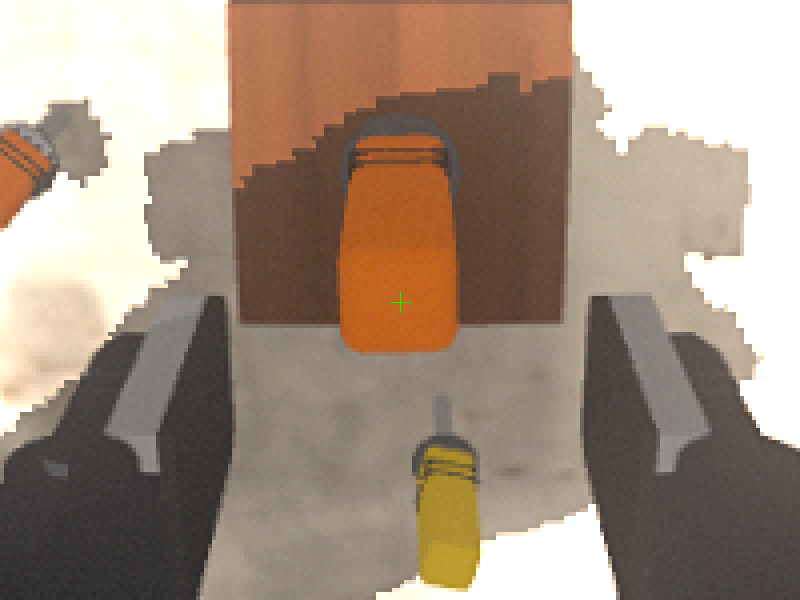

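Aligned: handle top centre at (400,300) is on the predicted mark and square to the jaws. Descend and grip.

Request:
arm_command:
  moves:
    - [0.9, -1.5, 20, 0, 0, 0]
    - [0.9, -1.5, 42, 0, 0, 0]
    - [0.9, -1.5, 58, 0, 0, 0]
    - [0.9, -1.5, 64, 0, 0, 0]
    - [0.9, -1.5, 64, 0, 0, 0]
    - [0.9, -1.5, 64, 0, 0, 0]

```text
time_s: 3.5
tool_pos: [532.0, 339.6, 77.1]
tcp_rot: [0.747, 0.665, 0.001, 0.0]
contact_force: [-0.7, -0.3, 0.7]
finger_gap: 42.9
```

Request:
arm_command:
  moves:
    - [0, 0, 0, 0, 0, 0]
    - [0, 0, 0, 0, 0, 0]
    - [0, 0, 0, 0, 0, 0]
    - [0, 0, 0, 0, 0, 0]
    - [0, 0, 0, 0, 0, 0]
    - [0, 0, 0, 0, 0, 0]
    - [0, 0, 0, 0, 0, 0]
  claw: -1
  grip_force: 60

```text
time_s: 4.38
tool_pos: [531.8, 339.6, 76.9]
tcp_rot: [0.747, 0.665, 0.001, -0.0]
contact_force: [-0.9, 0.2, 6.1]
finger_gap: 15.4
```

Request:
arm_command:
  moves:
    - [0, 0, -5, 0, 0, 0]
    - [0, 0, -15, 0, 0, 0]
    - [0, 0, -35, 0, 0, 0]
    - [0, 0, -60, 0, 0, 0]
    - [0, 0, -80, 0, 0, 0]
    - [0, 0, -90, 0, 0, 0]
    - [0, 0, -90, 0, 0, 0]
    - [0, 0, -90, 0, 0, 0]

```text
time_s: 5.38
tool_pos: [531.0, 339.2, 165.7]
tcp_rot: [0.747, 0.665, -0.001, -0.0]
contact_force: [0.2, 0.4, -0.3]
finger_gap: 15.5
```

Run:
```python
from h import *
s=bot.sense();M=Rn.from_quat(s['tcp_rot']).as_matrix()
print(s['tool_pos'],s['contact_force'],s['finger_gap'])
print("to above bore",M.T@(np.array([538.5,9,167])-s['tool_pos']))
```

```text
[531.03153627 339.19680032 165.67977247] [ 0.21669095  0.44075802 -0.32682716] 15.502924555566977
to above bore [-327.11390008   45.63628163   -1.12874678]
```

Request:
arm_command:
  moves:
    - [0, 0, -20, 0, 0, 0]
    - [-15, 2, -35, 0, 0, 0]
    - [-55, 8, -35, 0, 0, 0]
    - [-105, 15, -35, 0, 0, 0]
    - [-155, 22, -35, 0, 0, 0]
    - [-205, 29, -35, 0, 0, 0]
    - [-255, 36, -35, 0, 0, 0]
    - [-300, 42, -30, 0, 0, 0]
    - [-325, 45.6, -20, 0, 0, 0]
    - [-327, 45.6, -10, 0, 0, 0]

```text
time_s: 6.62
tool_pos: [538.3, 6.1, 176.1]
tcp_rot: [0.749, 0.663, -0.0, 0.0]
contact_force: [0.5, 1.5, -0.4]
finger_gap: 15.3
```

Request:
arm_command:
  moves:
    - [0, 0, 10, 0, 0, 0]
    - [0, 0, 20, 0, 0, 0]
    - [0, 0, 20, 0, 0, 0]
    - [0, 0, 20, 0, 0, 0]

```text
time_s: 7.12
tool_pos: [539.0, 9.8, 156.3]
tcp_rot: [0.747, 0.665, 0.0, 0.0]
contact_force: [0.1, 0.5, -0.1]
finger_gap: 15.0
```

```bash
cat > look.py <<'E'
import sys
from h import *
n=sys.argv[1]
s=bot.sense();M=Rn.from_quat(s['tcp_rot']).as_matrix()
print(s['time_s'],s['tool_pos'],s['contact_force'],s['tcp_rot'].round(4),np.degrees(np.arctan2(M[1,1],M[0,1])))
out=[];K={}
for cam in("wrist","scene","side"):
    c=eyes.get_calibration(cam);im=eyes.capture(cam);K[cam]=c;np.savez(f"{n}_{cam}.npz",im=im,**c)
    R=np.array(c['R']);v=R@np.r_[s['tool_pos'][:2],60.]+c['t']
    if cam=="wrist": r=np.hypot(v[0],v[1]);a=np.arctan2(r,v[2])/r;u=c['cx']+c['fx']*a*v[0],c['cy']+c['fy']*a*v[1]
    else:u=c['cx']+c['fx']*v[0]/v[2],c['cy']+c['fy']*v[1]/v[2]
    w,h=(90,135) if cam=="wrist" else (66,50) 
    w,h=(100,150) if cam=="wrist" else (100,75)
    x0=int(np.clip(u[0]-w/2,0,560-w));y0=int(np.clip(u[1]-h/2,0,420-h))
    print(cam,x0,y0,w,h);out.append(cv2.resize(im[y0:y0+h,x0:x0+w],(400,600 if cam=="wrist" else 300),interpolation=3))
cv2.imwrite(f"pics/{n}.png",np.hstack([out[0],np.vstack(out[1:])])[:,:,::-1])
E
python3 look.py b1
```

```text
7.125 [539.02359961   9.8168011  156.33571293] [ 0.05454872  0.47250845 -0.12328144] [0.7466 0.6652 0.     0.    ] -6.599521011958361
wrist 231 144 100 150
scene 260 192 100 75
side 210 159 100 75
```

View pics/b1.png

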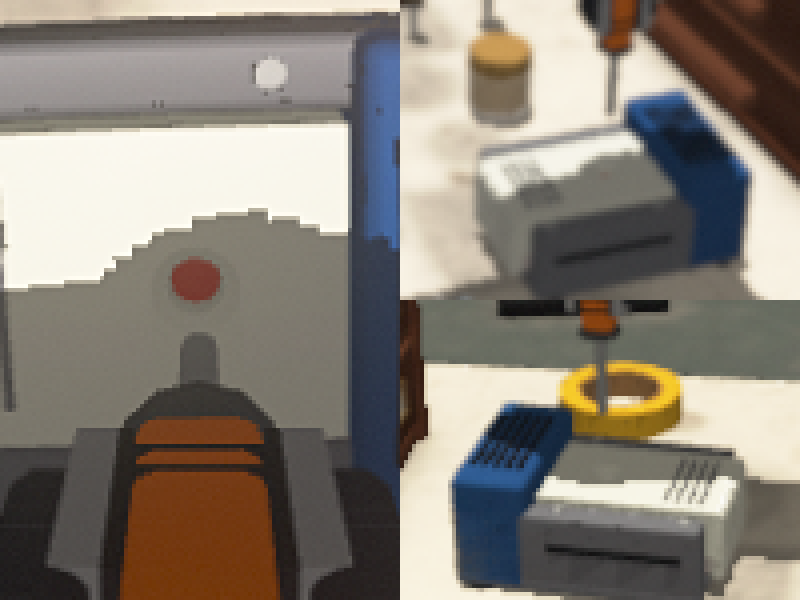

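Run:
```python
from h import *
d=np.load("b1_wrist.npz");c={k:d[k] for k in('fx','fy','cx','cy','R','t')}
f=lambda p,z:plane(c,(p[0]/4+231,p[1]/4+144),z,True).round(1)
print("mouth",f((196.5,279),50),"extents",f((153,279),50),f((240,279),50),f((196,237),50),f((196,321),50))
print("tip",f((199,333),84.5),f((199,340),84.5))
for p,z in(((0,112),48),((350,107),48)):print("wall edge",f(p,z))
s=bot.sense();M=Rn.from_quat(s['tcp_rot']).as_matrix()
print(M.round(4))
S=np.load("b1_side.npz");A=np.load("b1_scene.npz")
print(two(ray(A,(212/4+260,112/4+192)),ray(S,((602-400)/4+210,(412-300)/4+159))))
```

```text
mouth [538.2  11.2  50. ] extents [530.1  12.2  50. ] [546.4  10.3  50. ] [539.1  19.3  50. ] [537.2   3.   50. ]
tip [538.7  12.   84.5] [538.6  10.8  84.5]
wall edge [505.6  46.9  48. ]
wall edge [570.2  40.3  48. ]
[[ 1.155e-01  9.933e-01  6.000e-04]
 [ 9.933e-01 -1.155e-01  1.000e-04]
 [ 2.000e-04  6.000e-04 -1.000e+00]]
(array([540.58361409,   9.66158179,  83.9732856 ]), np.float64(4.76345876058431))
```

Request:
arm_command:
  moves:
    - [1, -0.5, 8, 0, 0, 0]
    - [1, -0.5, 18, 0, 0, 0]
    - [1, -0.5, 26, 0, 0, 0]
    - [1, -0.5, 31, 0, 0, 0]
    - [1, -0.5, 34, 0, 0, 0]
    - [1, -0.5, 36, 0, 0, 0]
    - [1, -0.5, 36, 0, 0, 0]
    - [1, -0.5, 36, 0, 0, 0]

```text
time_s: 8.28
tool_pos: [538.7, 10.3, 120.5]
tcp_rot: [0.747, 0.665, 0.0, 0.0]
contact_force: [0.1, -0.0, -1.1]
finger_gap: 15.3
```

```bash
python3 look.py b2
```

```text
8.275 [538.67210711  10.31928047 120.50428346] [ 0.05304138 -0.00174449 -1.11867062] [7.470e-01 6.649e-01 2.000e-04 1.000e-04] -6.656382645364196
wrist 231 161 100 150
scene 260 192 100 75
side 210 159 100 75
```

View pics/b2.png

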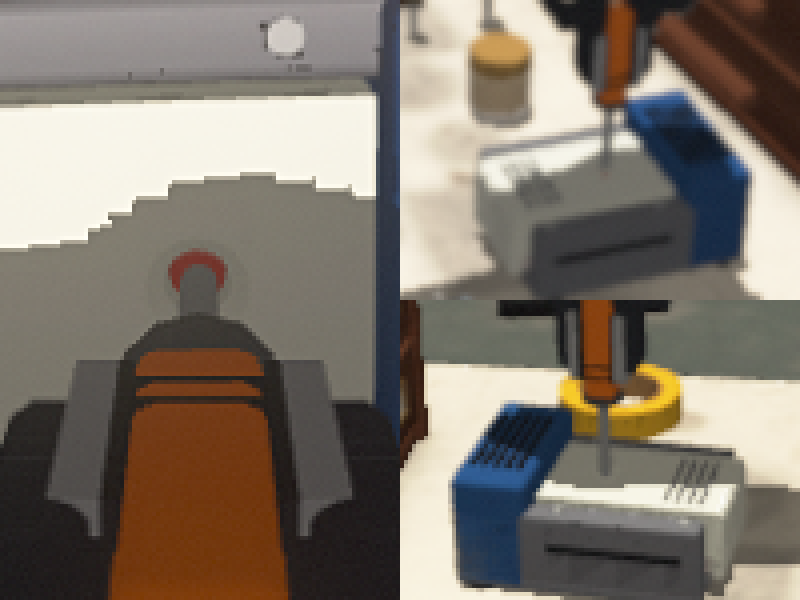

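Request:
arm_command:
  moves:
    - [-0.4, 0, 1, 0, 0, 0]
    - [-0.4, 0, 2, 0, 0, 0]
    - [-0.4, 0, 3, 0, 0, 0]
    - [-0.4, 0, 4, 0, 0, 0]
    - [-0.4, 0, 4, 0, 0, 0]
    - [-0.4, 0, 4, 0, 0, 0]

```text
time_s: 9.18
tool_pos: [538.5, 10.0, 116.3]
tcp_rot: [0.747, 0.665, 0.0, -0.0]
contact_force: [0.1, 0.9, -0.1]
finger_gap: 15.1
```

Request:
arm_command:
  moves:
    - [0, 0, 1, 0, 0, 0]
    - [0, 0, 2, 0, 0, 0]
    - [0, 0, 3, 0, 0, 0]
    - [0, 0, 3, 0, 0, 0]
    - [0, 0, 3, 0, 0, 0]

```text
time_s: 9.8
tool_pos: [538.5, 9.9, 113.4]
tcp_rot: [0.747, 0.665, 0.0, 0.0]
contact_force: [-1.5, -0.3, 1.3]
finger_gap: 15.1
```

Request:
arm_command:
  moves:
    - [0, 0, 1, 0, 0, 0]
    - [0, 0, 2, 0, 0, 0]
    - [0, 0, 3, 0, 0, 0]
    - [0, 0, 3, 0, 0, 0]
    - [0, 0, 3, 0, 0, 0]

```text
time_s: 10.42
tool_pos: [538.6, 9.9, 110.4]
tcp_rot: [0.747, 0.665, 0.0, 0.0]
contact_force: [-0.4, 0.0, 4.5]
finger_gap: 15.1
```

```bash
python3 -c "
from cell import bot
for i in range(3):print(bot.sense()['contact_force'],bot.sense()['wrist_torque'])"
```

```text
[-4.17478580e-01  2.08566630e-03  4.48933585e+00] [-0.0071257   0.06696519  0.00900488]
[-4.17478580e-01  2.08566630e-03  4.48933585e+00] [-0.0071257   0.06696519  0.00900488]
[-4.17478580e-01  2.08566630e-03  4.48933585e+00] [-0.0071257   0.06696519  0.00900488]
```

Request:
arm_command:
  moves:
    - [0, 0, 1, 0, 0, 0]
    - [0, 0, 2, 0, 0, 0]
    - [0, 0, 2, 0, 0, 0]
    - [0, 0, 2, 0, 0, 0]

```text
time_s: 10.92
tool_pos: [538.6, 10.0, 108.4]
tcp_rot: [0.747, 0.665, 0.0, 0.0]
contact_force: [-0.1, 0.0, 5.4]
finger_gap: 15.1
```

Request:
arm_command:
  moves:
    - [0, 0, 1, 0, 0, 0]
    - [0, 0, 1, 0, 0, 0]
    - [0, 0, 1, 0, 0, 0]

```text
time_s: 11.3
tool_pos: [538.6, 9.9, 107.5]
tcp_rot: [0.747, 0.665, 0.0, 0.0]
contact_force: [-1.1, -0.1, 6.3]
finger_gap: 15.3
```

Request:
arm_command:
  moves:
    - [0, 0, 0.4, 0, 0, 0]
    - [0, 0, 0.7, 0, 0, 0]
    - [0, 0, 0.7, 0, 0, 0]
    - [0, 0, 0.7, 0, 0, 0]

```text
time_s: 11.8
tool_pos: [538.7, 9.9, 107.0]
tcp_rot: [0.747, 0.665, 0.0, 0.0]
contact_force: [-0.9, 0.4, 8.1]
finger_gap: 15.3
```

Request:
arm_command:
  moves:
    - [0, 0, 0.3, 0, 0, 0]
    - [0, 0, 0.3, 0, 0, 0]
    - [0, 0, 0.3, 0, 0, 0]

```text
time_s: 12.18
tool_pos: [538.8, 10.0, 106.8]
tcp_rot: [0.747, 0.665, 0.0, 0.0]
contact_force: [-1.4, -0.0, 9.9]
finger_gap: 15.3
```

Request:
arm_command:
  moves:
    - [0, -0.7, -0.1, 0, 0, 0]
    - [0, -1.4, -0.2, 0, 0, 0]
    - [0, -2.1, -0.2, 0, 0, 0]
    - [0, -2.8, -0.2, 0, 0, 0]
    - [0, -3.5, -0.2, 0, 0, 0]
    - [0, -4.2, -0.2, 0, 0, 0]
    - [0, -4.9, -0.2, 0, 0, 0]
    - [0, -5.6, -0.2, 0, 0, 0]

```text
time_s: 13.18
tool_pos: [534.5, 10.4, 107.2]
tcp_rot: [0.747, 0.665, 0.001, 0.001]
contact_force: [2.6, -0.4, 5.9]
finger_gap: 15.6
```

Request:
arm_command:
  moves:
    - [0, 0, 0.2, 0, 0, 0]
    - [0, -0.8, 0.3, 0, 0, 0]
    - [0, -1.6, 0.3, 0, 0, 0]
    - [-0.1, -2.4, 0.3, 0, 0, 0]
    - [-0.1, -3.2, 0.3, 0, 0, 0]
    - [-0.1, -4, 0.3, 0, 0, 0]

```text
time_s: 13.92
tool_pos: [530.7, 10.6, 107.0]
tcp_rot: [0.747, 0.665, 0.001, 0.001]
contact_force: [1.9, -0.1, 7.4]
finger_gap: 15.3
```

Request:
arm_command:
  moves:
    - [0, -1, 0.1, 0, 0, 0]
    - [0, -2, 0.1, 0, 0, 0]
    - [0, -3, 0.1, 0, 0, 0]
    - [-0.1, -4, 0.1, 0, 0, 0]
    - [-0.1, -5, 0.1, 0, 0, 0]
    - [-0.1, -6, 0.1, 0, 0, 0]
    - [-0.1, -7, 0.1, 0, 0, 0]
    - [-0.1, -8, 0.1, 0, 0, 0]

```text
time_s: 14.92
tool_pos: [522.9, 11.3, 107.0]
tcp_rot: [0.747, 0.665, 0.001, 0.002]
contact_force: [1.7, -1.4, 7.8]
finger_gap: 15.1
```

Request:
arm_command:
  moves:
    - [0, -1, 0, 0, 0, 0]
    - [0, -2, 0, 0, 0, 0]
    - [0, -3, 0, 0, 0, 0]
    - [-0.1, -4, 0, 0, 0, 0]
    - [-0.1, -5, 0, 0, 0, 0]
    - [-0.1, -6, 0, 0, 0, 0]
    - [-0.1, -7, 0, 0, 0, 0]
    - [-0.1, -8, 0, 0, 0, 0]
    - [-0.1, -9, 0, 0, 0, 0]
    - [-0.1, -10, 0, 0, 0, 0]

```text
time_s: 16.18
tool_pos: [512.9, 12.2, 107.0]
tcp_rot: [0.747, 0.665, 0.001, 0.002]
contact_force: [3.0, -1.3, 7.9]
finger_gap: 15.1
```

```bash
python3 look.py b3
```

```text
16.175 [512.88439249  12.16196665 106.96372228] [ 3.00826664 -1.34071307  7.88730438] [0.7471 0.6647 0.0013 0.0016] -6.678158889370543
wrist 231 169 100 150
scene 250 194 100 75
side 222 160 100 75
```

View pics/b3.png

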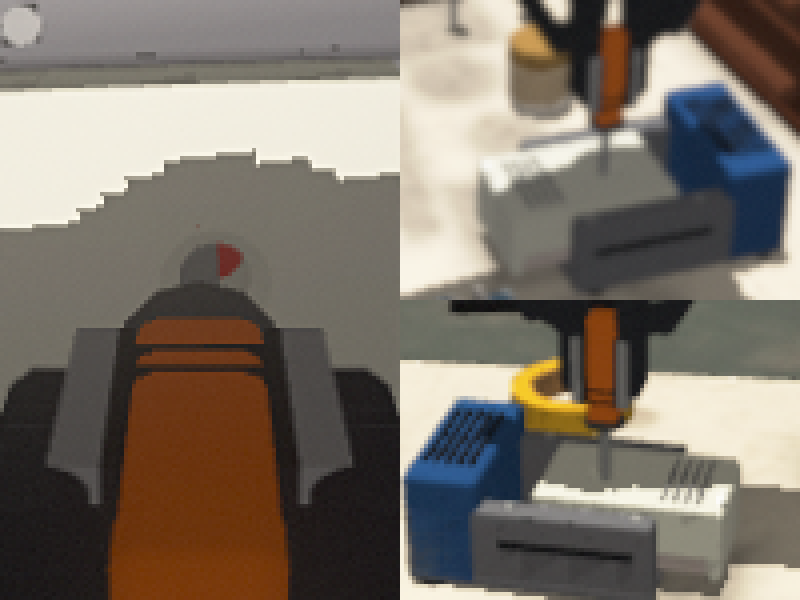

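Request:
arm_command:
  moves:
    - [-0.1, -1, 0, 0, 0, 0]
    - [-0.2, -2, 0, 0, 0, 0]
    - [-0.3, -3, 0, 0, 0, 0]
    - [-0.4, -4, 0, 0, 0, 0]
    - [-0.5, -5, 0, 0, 0, 0]
    - [-0.5, -6, 0, 0, 0, 0]
    - [-0.6, -7, 0, 0, 0, 0]
    - [-0.6, -8, 0, 0, 0, 0]
    - [-0.6, -9, 0, 0, 0, 0]
    - [-0.6, -10, 0, 0, 0, 0]

```text
time_s: 17.58
tool_pos: [502.9, 12.9, 106.9]
tcp_rot: [0.747, 0.665, 0.001, 0.001]
contact_force: [2.5, -1.1, 7.6]
finger_gap: 15.3
```

Request:
arm_command:
  moves:
    - [0, -1, 0, 0, 0, 0]
    - [0, -2, 0, 0, 0, 0]
    - [-0.1, -3, 0, 0, 0, 0]
    - [-0.1, -4, 0, 0, 0, 0]
    - [-0.1, -5, 0, 0, 0, 0]
    - [-0.1, -6, 0, 0, 0, 0]
    - [-0.1, -7, 0, 0, 0, 0]
    - [-0.1, -8, 0, 0, 0, 0]
    - [-0.1, -8.5, 0, 0, 0, 0]

```text
time_s: 18.7
tool_pos: [494.4, 13.7, 106.9]
tcp_rot: [0.747, 0.665, 0.001, 0.001]
contact_force: [2.1, -2.3, 6.8]
finger_gap: 15.5
```

Request:
arm_command:
  moves:
    - [-0.2, -0.5, 0, 0, 0, 0]
    - [-0.4, -1, 0, 0, 0, 0]
    - [-0.6, -1.5, 0, 0, 0, 0]
    - [-0.6, -2, 0, 0, 0, 0]
    - [-0.6, -2.5, 0.1, 0, 0, 0]
    - [-0.6, -2.5, 0.1, 0, 0, 0]

```text
time_s: 19.45
tool_pos: [491.9, 13.7, 106.9]
tcp_rot: [0.747, 0.665, 0.001, 0.001]
contact_force: [2.5, -1.4, 6.7]
finger_gap: 15.5
```

Request:
arm_command:
  moves:
    - [0, -0.5, 0, 0, 0, 0]
    - [0, -1, 0, 0, 0, 0]
    - [0, -1, 0, 0, 0, 0]
    - [0, -1, 0, 0, 0, 0]

```text
time_s: 19.95
tool_pos: [490.9, 13.9, 106.9]
tcp_rot: [0.747, 0.665, 0.001, 0.001]
contact_force: [2.6, -1.5, 8.0]
finger_gap: 15.1
```

Travel ≈ 45.3 mm by estimate; creep until the side force rises at the stop.

Request:
arm_command:
  moves:
    - [0, -0.4, 0, 0, 0, 0]
    - [0, -0.8, 0, 0, 0, 0]
    - [0, -0.8, 0, 0, 0, 0]
    - [0, -0.8, 0, 0, 0, 0]

```text
time_s: 20.45
tool_pos: [490.2, 13.9, 106.9]
tcp_rot: [0.747, 0.665, 0.002, 0.001]
contact_force: [2.7, -0.7, 8.4]
finger_gap: 15.3
```

Request:
arm_command:
  moves:
    - [0, -0.4, 0, 0, 0, 0]
    - [0, -0.8, 0, 0, 0, 0]
    - [0, -0.8, 0, 0, 0, 0]

```text
time_s: 20.82
tool_pos: [489.9, 13.9, 106.9]
tcp_rot: [0.747, 0.665, 0.002, 0.002]
contact_force: [4.7, -1.4, 6.4]
finger_gap: 15.0
```

Request:
arm_command:
  moves:
    - [0, -0.3, 0, 0, 0, 0]
    - [0, -0.4, 0, 0, 0, 0]
    - [0, -0.4, 0, 0, 0, 0]
    - [0, -0.4, 0, 0, 0, 0]

```text
time_s: 21.32
tool_pos: [489.9, 13.8, 107.0]
tcp_rot: [0.747, 0.665, 0.002, 0.002]
contact_force: [5.1, -2.2, 5.0]
finger_gap: 15.3
```

Request:
arm_command:
  moves:
    - [0, 0.4, 0, 0, 0, 0]
    - [0, 0.8, 0, 0, 0, 0]
    - [0, 0.9, -2, 0, 0, 0]
    - [0, 0.9, -4, 0, 0, 0]
    - [0, 1.2, -6, 0, 0, 0]
    - [0, 1.8, -8, 0, 0, 0]
    - [0, 2.4, -10, 0, 0, 0]
    - [0, 2.4, -14, 0, 0, 0]
    - [0, 2.4, -20, 0, 0, 0]
    - [0, 2.4, -30, 0, 0, 0]

```text
time_s: 22.58
tool_pos: [488.1, 14.2, 135.9]
tcp_rot: [0.747, 0.665, -0.001, -0.001]
contact_force: [0.7, 0.2, -0.5]
finger_gap: 15.3
```

Request:
arm_command:
  moves:
    - [0, 0, -10, 0, 0, 0]
    - [0, 0, -30, 0, 0, 0]
    - [0, 0, -55, 0, 0, 0]
    - [0, 0, -55, 0, 0, 0]
    - [0, 0, -55, 0, 0, 0]

```text
time_s: 23.2
tool_pos: [489.0, 14.2, 190.7]
tcp_rot: [0.747, 0.665, -0.0, -0.0]
contact_force: [0.1, -0.7, -1.0]
finger_gap: 14.8
```

```bash
python3 look.py b4
python3 - <<'E'
from h import *
s=bot.sense();M=Rn.from_quat(s['tcp_rot']).as_matrix()
print("to stand",M.T@(np.array([531.4,340.0,200])-s['tool_pos']))
E
```

```text
23.2 [488.97857318  14.2269873  190.74708586] [ 0.12152301 -0.71404778 -0.96486232] [ 7.468e-01  6.650e-01 -1.000e-04 -2.000e-04] -6.6342823886238085
wrist 231 132 100 150
scene 240 195 100 75
side 234 161 100 75
to stand [328.67285012   4.51505842  -9.877186  ]
```

View pics/b4.png

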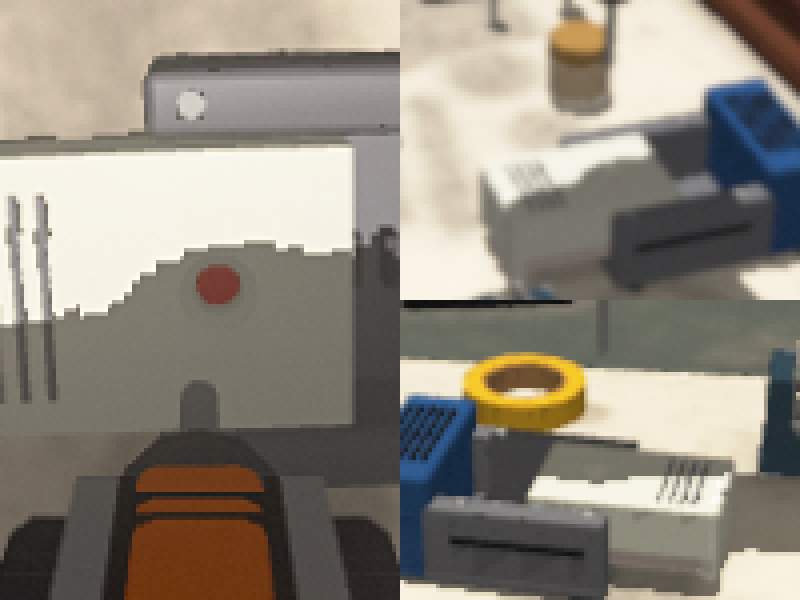

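Run:
```python
from h import *
d=np.load("b4_wrist.npz");f=lambda p,z:plane(d,(p[0]/4+231,p[1]/4+132),z,True)
m=f((218,286),50);print("mouth",m,"travel",np.linalg.norm(m[:2]-[538.2,11.2]),f((181,286),50),f((256,286),50))
print("tip",f((199,395),122))
```

```text
mouth [492.57950307  14.28869502  50.        ] travel 45.72493604989326 [484.70837582  15.20405696  50.        ] [500.67110571  13.35181865  50.        ]
tip [488.52073589  15.10910161 122.        ]
```

Request:
arm_command:
  moves:
    - [10, 0, -5, 0, 0, 0]
    - [45, 0.5, -10, 0, 0, 0]
    - [95, 1, -10, 0, 0, 0]
    - [145, 2, -10, 0, 0, 0]
    - [195, 3, -10, 0, 0, 0]
    - [245, 3.5, -10, 0, 0, 0]
    - [290, 4, -10, 0, 0, 0]
    - [320, 4.5, -10, 0, 0, 0]
    - [328.7, 4.5, -10, 0, 0, 0]
    - [328.7, 4.5, -10, 0, 0, 0]

```text
time_s: 24.6
tool_pos: [531.7, 339.8, 200.6]
tcp_rot: [0.747, 0.665, -0.0, 0.0]
contact_force: [0.3, -0.1, -0.7]
finger_gap: 15.1
```

Request:
arm_command:
  moves:
    - [0, 0, 20, 0, 0, 0]
    - [0, 0, 40, 0, 0, 0]
    - [0, 0, 55, 0, 0, 0]
    - [0, 0, 60, 0, 0, 0]
    - [0, 0, 60, 0, 0, 0]
    - [0, 0, 60, 0, 0, 0]

```text
time_s: 25.35
tool_pos: [532.4, 340.1, 141.7]
tcp_rot: [0.747, 0.665, 0.001, 0.0]
contact_force: [-0.1, -1.2, -0.1]
finger_gap: 15.4
```

```bash
python3 look.py b5
```

```text
25.35 [532.3868246  340.12027213 141.74504759] [-0.0685919  -1.17386982 -0.07641652] [7.470e-01 6.648e-01 6.000e-04 0.000e+00] -6.661256216539875
wrist 231 150 100 150
scene 202 131 100 75
side 175 263 100 75
```

View pics/b5.png

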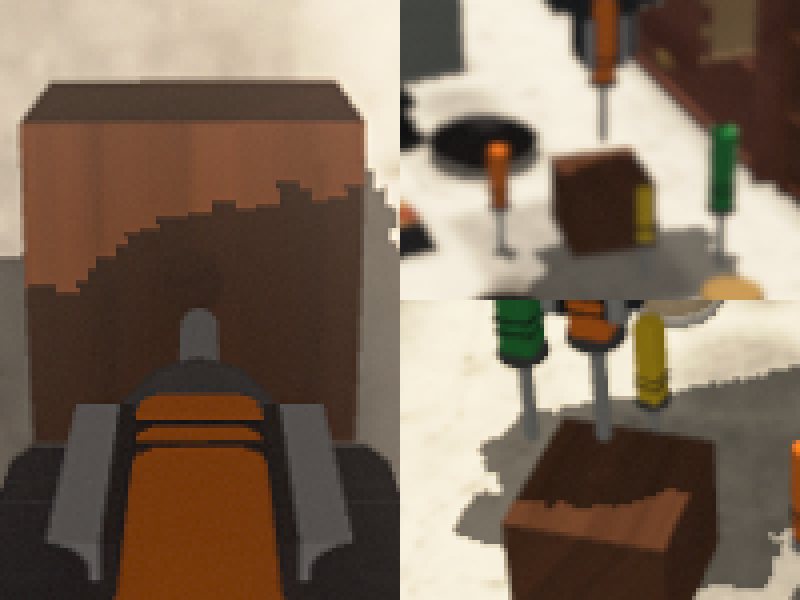

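Run:
```python
from h import *
d=np.load("b5_wrist.npz");f=lambda p,z:plane(d,(p[0]/4+231,p[1]/4+150),z,True)[:2].round(1)
print("edge",f((21,122),50),f((364,122),50),"tip ctr",f((199,325),72.7))
im=cv2.cvtColor(d['im'],cv2.COLOR_RGB2GRAY)[150+55:150+82,231+35:231+65]
k=cv2.resize(cv2.equalizeHist(im),None,fx=1,fy=1)
m=(im<np.percentile(im,0)+ (np.median(im)-im.min())*0.0).astype(np.uint8)
print(im[::1])
c=(f((21,122),50)+f((364,122),50))/2;u=f((364,122),50)-f((21,122),50);w=np.linalg.norm(u);n=np.array([u[1],-u[0]])/w
print("centre from edge",c+30*n,w)
```

```text
edge [504.7 373.2] [563.8 366.2] tip ctr [532.  340.6]
[[83 82 82 82 46 49 50 49 49 47 49 49 51 51 51 54 54 52 53 55 56 54 54 55
  55 54 53 55 53 55]
 [84 85 84 83 78 47 50 51 51 48 48 50 53 52 52 53 52 53 55 53 51 55 54 55
  54 54 53 54 53 55]
 [58 59 58 60 59 47 51 49 50 50 49 51 49 49 51 54 52 51 53 53 54 53 55 51
  55 51 54 53 51 53]
 [48 50 49 47 50 47 49 51 49 51 51 48 50 50 52 51 51 52 53 52 53 54 52 54
  53 52 52 53 53 54]
 [49 48 47 48 49 49 48 49 49 47 48 49 49 52 50 51 51 54 50 52 54 51 53 52
  53 52 53 54 54 55]
 [51 49 48 47 45 50 48 49 47 48 47 50 48 49 50 49 53 51 52 50 51 53 53 53
  52 52 52 52 52 52]
 [50 48 46 48 47 48 48 47 47 48 48 50 48 50 51 50 51 51 50 52 53 51 51 52
  49 50 51 52 53 53]
 [46 48 47 48 47 47 48 47 49 48 46 46 48 47 49 49 51 50 52 53 50 49 52 52
  51 51 50 51 51 53]
 [47 50 49 49 48 47 50 49 48 48 47 46 45 46 46 49 49 49 47 50 54 50 49 54
  51 49 50 50 52 51]
 [49 49 48 48 46 48 45 47 45 44 46 45 46 48 44 46 47 46 48 49 50 51 50 52
  49 51 51 49 50 52]
 [49 47 47 47 47 45 44 44 43 46 45 47 45 46 44 45 46 45 46 50 49 49 51 51
  50 50 49 51 50 52]

[... 883 characters left out ...]
 44 41 43 41 42 41 40 40 41 40 43 46 46 46 47
  46 46 45 48 49 48]
 [45 46 44 44 43 43 43 42 44 43 40 40 40 41 38 36 39 41 43 45 46 48 46 49
  49 47 47 47 48 47]
 [43 44 44 42 43 43 43 43 44 43 39 39 53 65 74 72 60 46 45 45 45 45 47 45
  49 44 46 45 45 47]
 [45 46 45 44 43 44 42 44 42 43 42 56 75 75 77 76 75 71 48 46 46 46 46 47
  47 44 45 48 46 46]
 [45 44 43 43 43 43 43 42 42 40 48 72 78 76 77 75 76 76 70 45 44 46 44 49
  44 46 47 44 46 46]
 [43 44 45 43 45 44 42 41 40 43 66 76 74 74 74 76 76 74 78 57 45 46 45 47
  45 44 47 44 47 46]
 [43 43 44 42 43 41 42 44 40 43 65 75 75 75 74 77 74 74 76 59 46 46 46 46
  46 46 44 44 45 46]]
centre from edge [530.72136559 339.90824377] 59.51310779987881
```

Request:
arm_command:
  moves:
    - [-0.8, -1.2, 0, 0, 0, 0]
    - [-0.8, -1.2, 8, 0, 0, 0]
    - [-0.8, -1.2, 15, 0, 0, 0]
    - [-0.8, -1.2, 20, 0, 0, 0]
    - [-0.8, -1.2, 23, 0, 0, 0]
    - [-0.8, -1.2, 26, 0, 0, 0]
    - [-0.8, -1.2, 29, 0, 0, 0]
    - [-0.8, -1.2, 32, 0, 0, 0]
    - [-0.8, -1.2, 32, 0, 0, 0]

```text
time_s: 26.62
tool_pos: [530.6, 339.3, 108.8]
tcp_rot: [0.747, 0.665, -0.0, -0.0]
contact_force: [0.3, 0.2, -0.2]
finger_gap: 15.4
```

Tip is in the hole with no force. Continue down.

Request:
arm_command:
  moves:
    - [0.2, 0.2, 6, 0, 0, 0]
    - [0.2, 0.2, 12, 0, 0, 0]
    - [0.2, 0.2, 18, 0, 0, 0]
    - [0.2, 0.2, 24, 0, 0, 0]
    - [0.2, 0.2, 28, 0, 0, 0]
    - [0.2, 0.2, 30, 0, 0, 0]
    - [0.2, 0.2, 31, 0, 0, 0]
    - [0.2, 0.2, 31, 0, 0, 0]

```text
time_s: 27.62
tool_pos: [531.0, 339.6, 78.1]
tcp_rot: [0.747, 0.665, 0.0, -0.0]
contact_force: [0.0, -0.4, -0.3]
finger_gap: 15.5
```

Request:
arm_command:
  moves:
    - [0, 0, 0.5, 0, 0, 0]
    - [0, 0, 1, 0, 0, 0]
    - [0, 0, 1.5, 0, 0, 0]
    - [0, 0, 1.5, 0, 0, 0]
    - [0, 0, 1.5, 0, 0, 0]

```text
time_s: 28.25
tool_pos: [531.0, 339.6, 76.9]
tcp_rot: [0.747, 0.665, 0.0, -0.0]
contact_force: [-2.3, -0.3, 6.1]
finger_gap: 15.1
```

Request:
arm_command:
  moves:
    - [0, 0, -0.4, 0, 0, 0]
    - [0, 0, -0.4, 0, 0, 0]
    - [0, 0, -0.4, 0, 0, 0]
    - [0, 0, -0.4, 0, 0, 0]
    - [0, 0, -0.4, 0, 0, 0]
    - [0, 0, -0.4, 0, 0, 0]
  claw: 0

```text
time_s: 29.0
tool_pos: [530.9, 339.5, 76.9]
tcp_rot: [0.747, 0.665, -0.0, -0.0]
contact_force: [0.2, 0.0, 0.0]
finger_gap: 42.5
```

Request:
arm_command:
  moves:
    - [0, 0, -8, 0, 0, 0]
    - [0, 0, -25, 0, 0, 0]
    - [0, 0, -45, 0, 0, 0]
    - [0, 0, -70, 0, 0, 0]
    - [0, 0, -100, 0, 0, 0]
    - [0, 0, -110, 0, 0, 0]
    - [0, 0, -110, 0, 0, 0]
    - [0, 0, -110, 0, 0, 0]

```text
time_s: 30.0
tool_pos: [530.3, 339.3, 185.9]
tcp_rot: [0.747, 0.665, -0.001, -0.0]
contact_force: [-0.1, 0.4, 1.1]
finger_gap: 42.6
```

Run:
```python
from h import *
print(bot.sense()['tool_pos'],bot.sense()['finger_gap'])
w=eyes.capture("wrist");s=eyes.capture("scene");d=eyes.capture("side")
a=cv2.resize(w[150:375,180:380],(400,450),interpolation=3)
b=cv2.resize(s[130:290,190:390],(400,300),interpolation=3);e=cv2.resize(d[160:360,170:350],(400,300),interpolation=3)
x=np.zeros((600,800,3),np.uint8);x[:450,:400]=a;x[:300,400:]=b;x[300:,400:]=e
cv2.imwrite("pics/end.png",x[:,:,::-1])
```

```text
[530.29583523 339.30926717 185.93093529] 42.60896655167045
```

View pics/end.png

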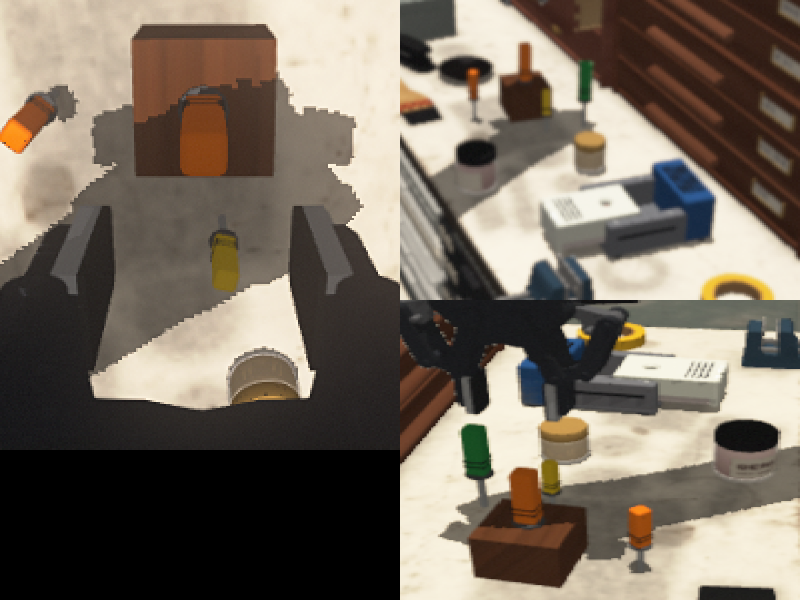

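The tool stands seated in the stand, the cassette is out, and the jars and tape haven't moved. Handing in.

```bash
python3 -c "
from cell import workorder
print(workorder.finish_job())"
```

```text
the job is handed in; nothing more can be done
None
```

The job is done and handed in at about 30 s of the 70 s allowed; the hand-in reports no verdict.

- **Press and push:** I took the orange pin tool out of its stand and felt the button down to its rigid stop, at about 8–10 N. I then pushed the cassette out until the side force rose at its stop. The press readings stayed at 5–8 N during the push. The highest press and side force together that I read was about 11 N, against the 18 N limit.
- **Release and return:** I unloaded the side push, drew the pin out, and put the tool back in the stand. The seating contact came at the same height as the first grasp.

**Last checks:**
- The wrist camera put the bore 45.7 mm from where it started, which matches the 45.5 mm stop to within camera accuracy.
- The red button was seen in the bore after the pin was out, but I did not measure how far it had risen.
- The tool stands upright with its flange on the stand, and the gripper is open and clear of it.
- The jars and the tape roll look unmoved in the pictures; I did not measure them again.

No check failed. The force reading was noisy, by about 1 N. During the push the pin took an unplanned side force of up to about 2 N across the direction of travel, so I shifted it slightly, but about 1–2 N stayed until the pin was drawn out.

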